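# Swap four violin-making tools back onto their shadow mats

## Task

The four tools are all standing on each other's mats. Put each one back upright on the middle of its own mat, turned to fit the black outline there: the glue jar on the blue mat, the brass thumb plane on the yellow one, the cork block on the green one and the standing spool clamp on the red one. The dark rubber pad is free for parking a tool meanwhile; never let a tool fall over.

Things in the scene. Friction and masses are not known exactly. Their poses are not given: they have to be found in the camera images.
- glue_jar: round glass jar of tan glue with a whitish lid, upright, 59 mm in diameter, 73 mm high, 0.12 kg, closed (the lid does not come off); belongs on the blue mat. Origin at the centre of its underside, z up.
- thumb_plane: small brass thumb plane with an oval sole 25 x 60 mm (long side along its y), a solid body 16 mm high with a little knob and blade up to 34 mm above it; grip the sides of the body across its x, low down; 0.12 kg; belongs on the yellow mat. Origin at the centre of its underside, z up.
- cork_block: brown cork sanding block 44 x 70 x 28 mm (x, y, z), 0.03 kg; belongs on the green mat. Origin at the centre of its underside, z up.
- spool_clamp: wooden spool clamp standing upright: two round spools of 32 mm diameter on a thin metal rod, 116 mm high in all; lower spool from 0 to 18 mm, upper spool from 69 to 87 mm above its underside (a good place to grip it), wing nut above to 106 mm; the spools do not move on the rod; 0.06 kg; belongs on the red mat. Origin at the centre of its underside, z up.
- mat_blue: blue square mat with plywood edges, 112 x 112 mm and 4 mm thick, fixed to the table, with the black outline of the jar, a disc of 60 mm diameter, in its middle. Origin at the centre of its underside, z up.
- mat_yellow: yellow square mat with plywood edges, 112 x 112 mm and 4 mm thick, fixed to the table, with the black outline of the thumb plane, 26 x 62 mm with round ends, long along the mat's y, in its middle. Origin at the centre of its underside, z up.
- mat_green: green square mat with plywood edges, 112 x 112 mm and 4 mm thick, fixed to the table, with the black outline of the cork block, 46 x 72 mm, long along the mat's y, in its middle. Origin at the centre of its underside, z up.
- mat_red: red square mat with plywood edges, 112 x 112 mm and 4 mm thick, fixed to the table, with the black outline of the clamp's foot, a disc of 32 mm diameter, in its middle. Origin at the centre of its underside, z up.
- spare_pad: dark grey rubber pad, 85 x 55 mm (x, y) and 6 mm thick, fixed to the table, empty at the start: a free spot for parking. Origin at the centre of its underside, z up.
Not all that is in view belongs to the job. Leave any orange, purple or turquoise look-alike of the glue_jar alone.

How it is judged:
At the end, for the whole second after the job is handed in: Each tool is released, upright (0.1 rad), at rest on its mat (underside within 5 mm of its face), origin within 12 mm of the mat's centre: jar blue, plane yellow, cork block green, clamp red; plane and cork block lie within 0.26 rad of their outline's long side (horizontal distance between glue_jar and mat_blue below 0.012 m and z of glue_jar in the frame of mat_blue between -0.001 and 0.009 m and angle between each of glue_jar, thumb_plane, cork_block, spool_clamp's own z axis and vertical below 0.1 rad and linear speed of each of glue_jar, thumb_plane, cork_block, spool_clamp below 0.02 m/s and angular speed of each of glue_jar, thumb_plane, cork_block, spool_clamp below 0.2 rad/s and horizontal distance between thumb_plane and mat_yellow below 0.012 m and z of thumb_plane in the frame of mat_yellow between -0.001 and 0.009 m and angle between the y axis of thumb_plane and the y axis of mat_yellow, either way round below 0.26 rad and horizontal distance between cork_block and mat_green below 0.012 m and z of cork_block in the frame of mat_green between -0.001 and 0.009 m and angle between the y axis of cork_block and the y axis of mat_green, either way round below 0.26 rad and horizontal distance between spool_clamp and mat_red below 0.012 m and z of spool_clamp in the frame of mat_red between -0.001 and 0.009 m); the robot touches nothing.
It fails at once if a tool fell over: the glue jar leaned more than 0.6 rad (angle between glue_jar's own z axis and vertical above 0.6 rad).
It fails at once if a tool fell over: the thumb plane leaned more than 0.6 rad (angle between thumb_plane's own z axis and vertical above 0.6 rad).
It fails at once if a tool fell over: the cork block leaned more than 0.6 rad (angle between cork_block's own z axis and vertical above 0.6 rad).
It fails at once if a tool fell over: the spool clamp leaned more than 0.6 rad (angle between spool_clamp's own z axis and vertical above 0.6 rad).
It also fails if it takes over 136 s, if anything falls off the work surface, if the arm or the gripper's body presses on something with over 40 N, if the wrist force passes 120 N, or if a joint passes its speed limit or range.

## Robot

A 6-joint arm with a two-finger parallel gripper is mounted at the origin on a cart in front of the work surface, level with it; the furniture and walls round the work are solid. World frame = base frame: x ahead of the robot, y to its left, z up, the work surface at z = 0. Lengths are in m, angles in rad, forces in N, time in s.
With the tool pointing down it reaches from about 0.3 to 0.875 m from the base axis. Payload 4.2 kg.
Tool frame: the origin (TCP) lies midway between the tips of the shut fingers; the grasp point (between the pads) lies 19 mm behind it; z points along the fingers, y is the line along which they close (so a half turn about z gives the same grasp; the last joint's range is limited). The gripper opens to 85 mm and grips with 20 to 120 N. Pads are 22 mm wide; open, the fingers measure 114 mm over their backs; the gripper's body (76 mm by 85 mm) begins 54 mm behind the grasp point. The pads swing forward as they close: fully open they stand 13 mm farther back than shut.
Start: joints at [1.114, 0.32, 1.565, -0, 1.257, -0.02], TCP at [0.243, 0.521, 0.231] pointing down, gripper open.
Joint ranges: [-3.11, 3.11], [-0.84, 2.01], [0.21, 2.61], [-1.34, 4.49], [0.05, 2.63], [-2.56, 2.56]. Speed limits (rad/s): [2.57, 2.57, 3.14, 3.14, 3.14, 3.14].

## Interface

Orientations are given as [roll, pitch, yaw] about the fixed x, y, z axes, in that order (R = Rz(yaw) Ry(pitch) Rx(roll)).
In Python, from station import env gives the robot as it stands. The module is installed in compiled form; this text tells all that it offers. Calls block until the motion is done:
- env.move_pose(position, orientation): joint-space move of the TCP to a pose.
- env.move_l(position, attitude=None, rate=0.15, force_limit=None): straight line of the TCP; attitude=None keeps the orientation; rate is the mean speed in m/s. With force_limit (N) it stops when the force on the tool has changed by that much, and returns True; else False.
- env.move_joints(angles): joint-space move.
- env.gripper_to(opening, effort=None): opening from 0.0 (shut) to 1.0 (fully open); effort is the grip in N (None keeps the last); returns when the fingers have stopped.
- env.wait(seconds).
- env.ik(position, orientation): joint angles nearest the present ones, or None.
- env.camera(name): name is "side" or "top"; returns a dict with "image" (400x640x3 uint8, blue, green, red), "mtx" (3x3 intrinsics, pixels), "D" ([k1, k2, p1, p2, k3] as OpenCV has them; the pictures are not rectified), "rvec" (rotation vector, rad) and "tvec" (3), from world to camera coordinates, as OpenCV has them. Camera axes: x right, y down, z forward; pixel columns grow to the right and rows downward; lengths in m; the calibration is good to about 2 mm. A picture is of the moment at which its call begins. There is no depth.
A pose or a line that the arm cannot do raises env.MotionError and nothing moves.
- env.close_job(): hands the job in, once; it reports no verdict.
Readings, each from a call of its own:
- env.current_time(): time.
- env.current_joints(): joint angles.
- env.current_joint_vel(): joint speeds.
- env.current_joint_torque(): joint torques, N m.
- env.current_ee_pos(): TCP position.
- env.current_tool_rot(): TCP orientation.
- env.current_wrist_force(): force on the tool from outside, world axes, zero at the start.
- env.current_moment(): the same for the moment, N m.
- env.current_finger_gap(): opening from 0.0 (shut) to 1.0 (fully open).
Only numpy, scipy, OpenCV 4.12 (cv2) and the standard library are available. Lean on these libraries where they do the work, as an engineer would, in place of code of your own. Each camera call takes 0.05 s, during which the arm holds its last target. There are 200 camera calls.

## Working session

There is one attempt and no reset: what is moved stays moved. The work goes in short steps, each a Python script; the robot and the scene stay as the last script left them, time stands still between calls to the robot, and variables do not carry over. Pictures are saved under pics/ and viewed, on a budget of 14 in all, crops included, one or two more only if the job needs it, and the job is handed in when it is done.

```bash
mkdir -p pics; python3 - <<'E'
from station import env
import cv2
for n in("top","side"):
    c=env.camera(n); cv2.imwrite(f"pics/{n}0.png",c["image"]); print(n,c["mtx"].tolist(),c["D"],c["rvec"],c["tvec"])
print(env.current_time(),env.current_tool_rot())
E
```

```text
top [[468.73159935485984, 0.0, 322.93987623690595], [0.0, 468.73159935485984, 197.8851235528212], [0.0, 0.0, 1.0]] [-0.08783607  0.          0.          0.          0.        ] [ 2.1143132  -2.10326573  0.18472644] [0.00879621 0.63229656 1.26960655]
side [[374.4864227690447, 0.0, 319.03399832920525], [0.0, 374.4864227690447, 200.35880065134359], [0.0, 0.0, 1.0]] [-0.02483984  0.          0.          0.          0.        ] [ 2.32129494 -0.45536371  0.18690797] [-0.59482805  0.18059002  0.82323756]
0.1 [-3.13998923e+00 -4.30786994e-05  2.70483927e+00]
```

View pics/top0.png

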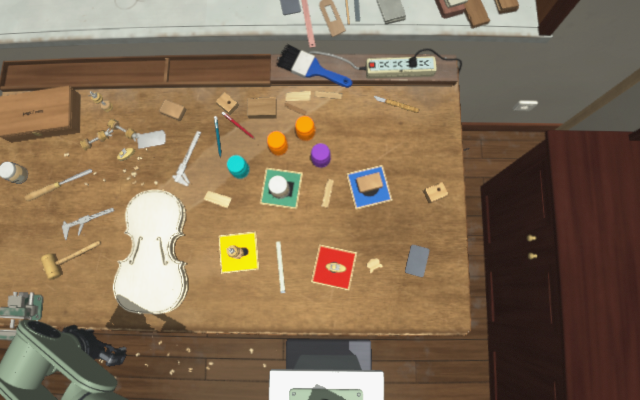

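View pics/side0.png

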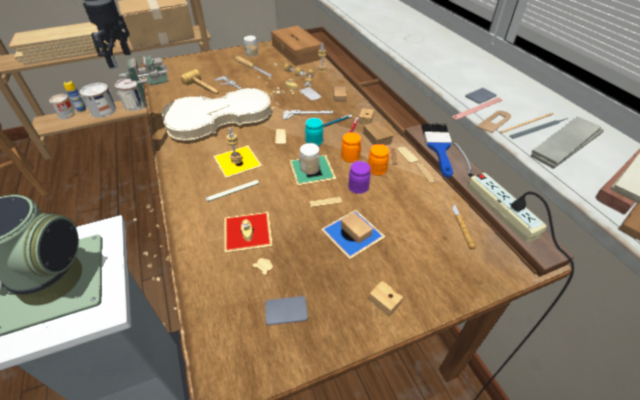

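The tools are the white-lidded jar on green (280,187), the cork block on blue (370,183), the clamp on yellow (237,252) and the plane on red (336,267). Look-alikes for the jar are orange (277,142) and (305,126), purple (320,155), turquoise (237,166) and a far-left white-topped can (12,172). Only the one on the green mat fits. I'll check it in rectified close crops.

```bash
cat > h.py <<'E'
from station import env
import cv2, numpy as np
def ray(c,uv,z):
    "pixels -> world xy on plane z"
    uv=np.asarray(uv,float).reshape(-1,1,2)
    n=cv2.undistortPoints(uv,c["mtx"],c["D"]).reshape(-1,2)
    R=cv2.Rodrigues(c["rvec"])[0]; C=-R.T@c["tvec"].ravel()
    d=np.c_[n,np.ones(len(n))]@R
    return (C+d*((z-C[2])/d[:,2])[:,None])[:,:2]
def proj(c,P): return cv2.projectPoints(np.asarray(P,float).reshape(-1,3),c["rvec"],c["tvec"],c["mtx"],c["D"])[0].reshape(-1,2)
def ortho(c,xy,z,half=.08,n=200):
    "image rectified on plane z: up=+x, left=+y"
    s=np.linspace(half,-half,n)
    X,Y=np.meshgrid(xy[0]+s,xy[1]+s,indexing="ij")
    m=proj(c,np.stack([X,Y,0*X+z],-1)).astype(np.float32).reshape(n,n,2)
    return cv2.remap(c["image"],m,None,cv2.INTER_CUBIC)
HSV={"green":(70,90,90,60),"blue":(100,125,120,60),"yellow":(24,34,170,120),"red":(0,6,200,100)}
def mat(c,name):
    a,b,s,v=HSV[name]; h=cv2.cvtColor(c["image"],cv2.COLOR_BGR2HSV)
    m=cv2.inRange(h,(a,s,v),(b,255,255))
    cs=cv2.findContours(m,cv2.RETR_EXTERNAL,cv2.CHAIN_APPROX_NONE)[0]
    k=max(cs,key=cv2.contourArea)
    w=ray(c,k.reshape(-1,2),.004).astype(np.float32)
    (cen,sz,ang)=cv2.minAreaRect(cv2.convexHull(w)); return np.array(cen),sz,ang
E
python3 - <<'E'
from h import *
T,S=env.camera("top"),env.camera("side")
rows=[[],[]]
for n in HSV:
    for i,c in enumerate((T,S)):
        r=mat(c,n); print(n,i,r[0].round(4),np.round(r[1],3),round(r[2],1))
        if i==0: cen=r[0]
        rows[i].append(ortho(c,cen,.004))
cv2.imwrite("pics/o1.png",np.vstack([np.hstack(r) for r in rows]))
for c,uv in((T,(417,261)),(S,(287,310))): print(ray(c,uv,.006))
E
```

```text
green 0 [0.6743 0.1395] [0.098 0.098] 81.7
green 1 [0.7503 0.3138] [0.148 0.056] 67.5
blue 0 [ 0.6791 -0.1231] [0.099 0.1  ] 14.4
blue 1 [ 0.6795 -0.1257] [0.099 0.099] 14.8
yellow 0 [0.4814 0.2609] [0.102 0.103] 6.7
yellow 1 [0.4821 0.2575] [0.102 0.104] 6.9
red 0 [ 0.4402 -0.019 ] [0.096 0.097] 78.4
red 1 [ 0.4409 -0.0221] [0.096 0.098] 78.3
[[ 0.45835465 -0.25982739]]
[[ 0.46328777 -0.26460873]]
```

View pics/o1.png

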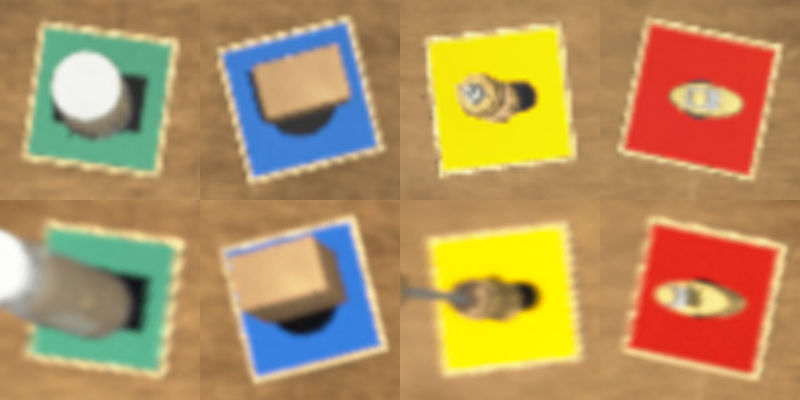

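Crops (up = +x, left = +y): the white-lidded jar is on green, the cork is on blue, the clamp's spool top is on yellow and the brass plane is on red. The green and yellow outlines run along world y, tilted with their mats (−8.3° and +6.8°). Next I rectify at each tool's own height.

```bash
python3 - <<'E'
from h import *
T,S=env.camera("top"),env.camera("side")
it=[("jar",(.68,.14),.077),("cork",(.68,-.123),.032),("clamp",(.481,.261),.091),("plane",(.440,-.019),.020)]
rows=[]
for c in(T,S):
    r=[]
    for n,xy,z in it:
        o=ortho(c,xy,z,.05); 
        h=cv2.cvtColor(o,cv2.COLOR_BGR2HSV)
        if n=="jar": m=cv2.inRange(h,(0,0,170),(180,60,255))
        elif n=="cork": m=cv2.inRange(h,(5,60,110),(22,255,255))
        elif n=="plane": m=255-cv2.inRange(h,(0,200,0),(6,255,255))-cv2.inRange(h,(174,200,0),(180,255,255))
        else: m=None
        if m is not None:
            k=max(cv2.findContours(m,cv2.RETR_EXTERNAL,cv2.CHAIN_APPROX_NONE)[0],key=cv2.contourArea)
            (cx,cy),sz,a=cv2.minAreaRect(k); s=.1/199
            print(n,(xy[0]+.05-cy*s,xy[1]+.05-cx*s),np.array(sz)*s,a)
            cv2.drawContours(o,[k],-1,(255,0,255),1)
        o[100,::4]=o[::4,100]=(255,255,0); r.append(o)
    rows.append(np.hstack(r))
cv2.imwrite("pics/o2.png",np.vstack(rows))
for c in(T,S): R=cv2.Rodrigues(c["rvec"])[0]; print(-R.T@c["tvec"])
E
```

```text
jar (0.6684422110552765, 0.1420100502512563) [0.05376884 0.05376884] 90.0
cork (0.6849922693913907, -0.12170700548641646) [0.04495473 0.06941538] 74.74488067626953
plane (0.44006029905386307, -0.02400012498405112) [0.03520812 0.06355534] 87.45519256591797
jar (0.6648892135236731, 0.1337691846684595) [0.06751459 0.05672872] 55.00798034667969
cork (0.68, -0.123) [0.1 0.1] 90.0
plane (0.44, -0.0051809045226130675) [0.1        0.07236181] 90.0
[ 0.37297412 -0.01683342  1.36835085]
[ 0.38035797 -0.64459133  0.70991765]
```

View pics/o2.png

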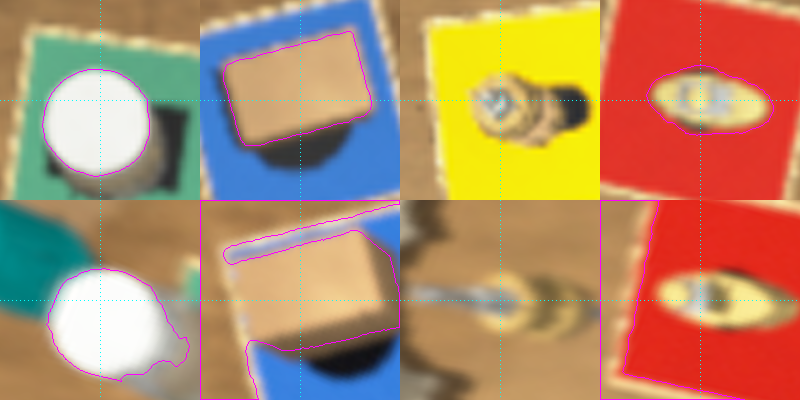

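The lid centre reads (96,122) in the top crop and about (103,122) in the side crop. The cork's top face is centred at (297,88), the clamp spool at about (503,104) and the plane at about (710,100). The two cameras agree to about 3 mm, so I average them. First move: cork to the pad.

```bash
cat > m.py <<'E'
from h import *
D=np.radians
MAT={"green":(.6746,.138,D(-8.3)),"blue":(.6793,-.1244,D(14.6)),"yellow":(.4818,.2592,D(6.8)),"red":(.4406,-.0205,D(-11.6)),"pad":(.461,-.262,D(-11))}
HI=.21
def rot(a): return [np.pi,0,np.pi/2+a]
def log(s,*a): print(s,"t=%.1f"%env.current_time(),*a, np.round(env.current_ee_pos(),4),"gap %.3f"%env.current_finger_gap())
def pick(x,y,a,z,opening,effort,hi=HI):
    env.gripper_to(opening)
    env.move_pose([x,y,hi],rot(a))
    env.move_l([x,y,z+.03],rate=.25)
    hit=env.move_l([x,y,z],rate=.06,force_limit=8)
    log("down",hit)
    env.gripper_to(0,effort); log("grip")
    env.move_l([x,y,hi],rate=.2); log("lift",np.round(env.current_wrist_force(),2))
def place(x,y,a,z,opening,hi=HI):
    env.move_pose([x,y,hi],rot(a))
    env.move_l([x,y,z+.02],rate=.2)
    hit=env.move_l([x,y,z-.003],rate=.025,force_limit=4)
    log("placed",hit,"target z",round(z,4))
    env.gripper_to(opening); env.move_l([x,y,hi],rate=.25); log("away")
def snap(name,items,half=.08):
    rows=[]
    for cam in("top","side"):
        c=env.camera(cam); r=[]
        for xy,z in items:
            o=ortho(c,xy,z,half); o[100,::4]=o[::4,100]=(255,255,0); r.append(o)
        rows.append(np.hstack(r))
    cv2.imwrite(f"pics/{name}.png",np.vstack(rows))
E
python3 - <<'E'
from m import *
pick(.685,-.123,D(15.3),.010,.85,30)
place(*MAT["pad"],.012,.8)
env.move_pose([.669,.140,HI],rot(0))
snap("p1",[(MAT["pad"][:2],.034),(MAT["blue"][:2],.004)])
E
```

```text
down t=4.8 False [ 0.685  -0.123   0.0098] gap 0.849
grip t=5.2 [ 0.6854 -0.1231  0.0106] gap 0.511
lift t=6.3 [-0.47  0.3  -1.26] [ 0.6842 -0.1228  0.2084] gap 0.510
placed t=9.2 True target z 0.012 [ 0.4607 -0.2619  0.0125] gap 0.513
away t=10.5 [ 0.4602 -0.2615  0.2087] gap 0.799
```

View pics/p1.png

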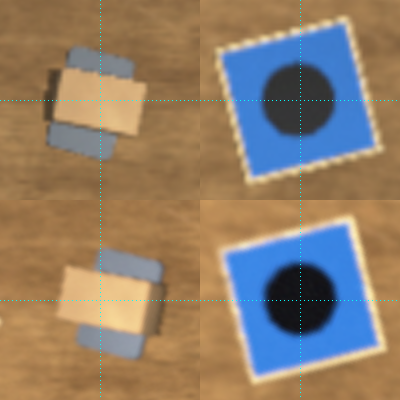

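The cork sits flat across the pad, centred near (100,100) in both crops, and the freed blue outline matches my mat centre. Next: jar to blue, then cork to green.

```bash
python3 - <<'E'
from m import *
pick(.669,.140,0,.030,1.0,40)
x,y,_=MAT["blue"]; place(x,y,0,.030,1.0)
x,y,a=MAT["pad"]
pick(x,y-.001,a,.012,.85,30)
place(*MAT["green"],.010,.8)
env.move_pose([.441,-.025,HI+.05],rot(D(-6)))
snap("p2",[(MAT["blue"][:2],.077),(MAT["green"][:2],.032),(MAT["green"][:2],.004),(MAT["blue"][:2],.004)])
E
```

```text
down t=14.2 False [0.669  0.14   0.0298] gap 1.000
grip t=14.6 [0.6695 0.1401 0.0308] gap 0.659
lift t=15.6 [ 0.38  0.23 -1.15] [0.6682 0.1398 0.2083] gap 0.660
placed t=18.3 True target z 0.03 [ 0.679  -0.1244  0.0308] gap 0.654
away t=19.6 [ 0.6784 -0.1242  0.2084] gap 1.000
down t=22.4 False [ 0.461  -0.263   0.0118] gap 0.849
grip t=22.7 [ 0.4614 -0.2632  0.0125] gap 0.507
lift t=23.9 [-0.31 -0.3  -1.06] [ 0.4603 -0.2626  0.2088] gap 0.508
placed t=27.3 True target z 0.01 [0.6743 0.138  0.0104] gap 0.511
away t=28.6 [0.6737 0.1378 0.2083] gap 0.800
```

View pics/p2.png

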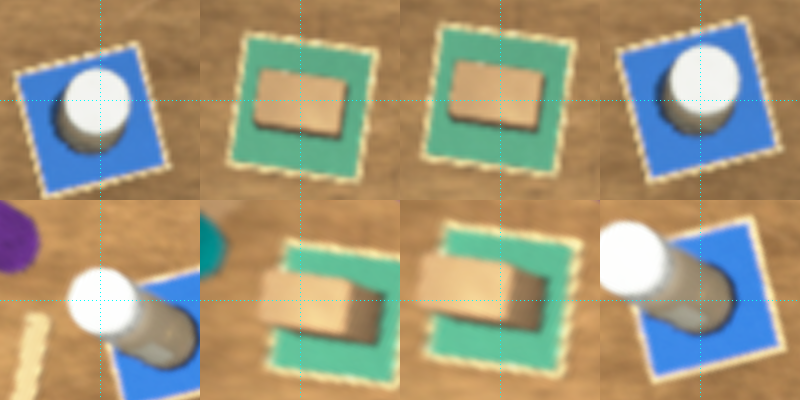

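The lid is centred at (97,100) top and (103,301) side, the cork at (300,101) and (305,300), both aligned with their mats. Now plane to pad, then check.

```bash
python3 - <<'E'
from m import *
pick(.441,-.025,D(-6),.007,.7,40)
place(*MAT["pad"],.009,.6)
env.move_pose([.480,.258,.25],rot(D(28)))
snap("p3",[(MAT["pad"][:2],.022),(MAT["red"][:2],.004)])
E
```

```text
down t=31.9 False [ 0.4411 -0.025   0.007 ] gap 0.699
grip t=32.3 [ 0.4411 -0.025   0.0075] gap 0.262
lift t=33.5 [-0.23  0.79 -1.22] [ 0.4402 -0.0249  0.2089] gap 0.262
placed t=36.2 True target z 0.009 [ 0.4608 -0.2619  0.0095] gap 0.260
away t=37.6 [ 0.4602 -0.2615  0.2087] gap 0.601
```

View pics/p3.png

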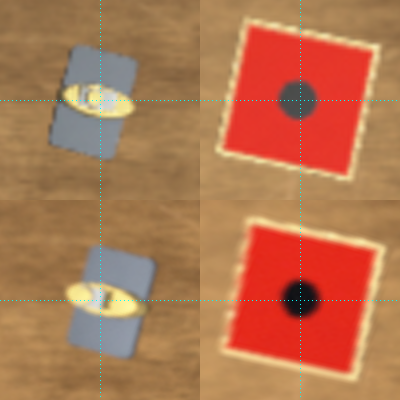

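The plane sits centred on the pad at (98,100), and the red outline matches my mat centre. Now clamp to red, then plane to yellow.

```bash
python3 - <<'E'
from m import *
pick(.480,.258,D(28),.064,.8,30,hi=.25)
x,y,_=MAT["red"]; place(x,y,0,.064,.7,hi=.25)
pick(*MAT["pad"],.009,.7,40)
place(*MAT["yellow"],.007,.6)
env.move_joints([1.114,0.32,1.565,0,1.257,-0.02])
r,w=MAT["red"][:2],MAT["yellow"][:2]
snap("p4",[(r,.091),(r,.004),(w,.02),(w,.004)])
print(env.current_time())
E
```

```text
down t=41.6 False [0.48   0.258  0.0638] gap 0.802
grip t=42.0 [0.4803 0.2582 0.0646] gap 0.344
lift t=43.1 [-0.6  -0.26 -1.15] [0.4793 0.2576 0.2486] gap 0.346
placed t=45.9 True target z 0.064 [ 0.4404 -0.0205  0.0645] gap 0.347
away t=47.2 [ 0.4397 -0.0204  0.2488] gap 0.704
down t=49.8 False [ 0.461  -0.262   0.0087] gap 0.698
grip t=50.3 [ 0.4612 -0.2621  0.0095] gap 0.264
lift t=51.4 [ 0.02 -0.72 -2.58] [ 0.4602 -0.2616  0.2087] gap 0.267
placed t=55.1 True target z 0.007 [0.4816 0.2591 0.0075] gap 0.261
away t=56.5 [0.4809 0.2587 0.2086] gap 0.602
57.8917
```

View pics/p4.png

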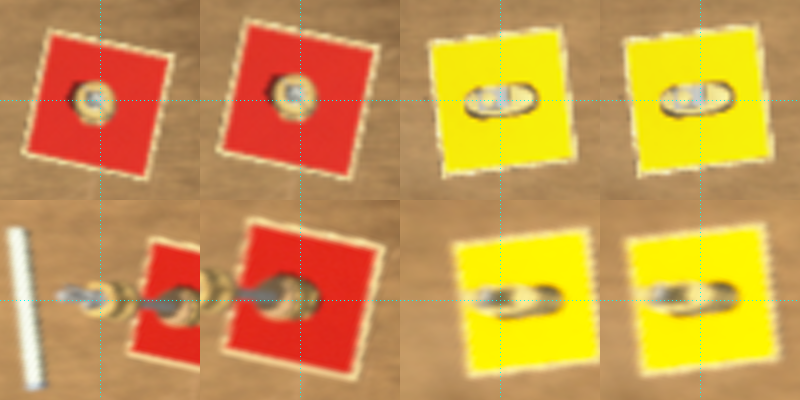

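The clamp is upright, with its spool at about (97,102), and the plane lies on its outline at (501,100). Each is within about 3 mm. Handing in.

```bash
python3 -c "
from station import env
env.close_job(); print(env.current_time())"
```

```text
the job is handed in; nothing more can be done
the job is handed in; nothing more can be done
```

All four tools are back upright on their own mats, and I handed the job in at about 58 s of the 136 s allowed. I swapped the jar and the cork block, then the clamp and the thumb plane, parking the cork and then the plane on the rubber pad.

- **Position:** both cameras put each tool within about 4 mm of its mat's centre (limit 12 mm).
- **Orientation:** the cork block and the plane line up with their outlines.
- **Gripping and placing:** every grasp closed at the width expected for its tool. Each placing stopped on contact, within 1 mm of the height I planned.
- **State at hand-in:** the arm had moved back to its start pose, clear of everything. I did not photograph the jar and cork again after placing the other two.

**Disagreement:** the two cameras differ by about 3 mm in y, so I used the average of the two. No checks failed.

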